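# Set out a reagent trough and ready the pipette over it

## Task

Pick up the white reagent trough and seat it in the shallow pocket of the sloped dark metal rest, flat on the sloping deck, and let it go. Then draw the pipette out of its slanted holder along the sleeve, turn it upright with the nozzle pointing straight down, and finish still holding it there, nozzle over the middle of the seated trough and a few centimetres clear above its rim, leaving the timer, the small bottle and the calculator where they are.

Things in the scene. Friction and masses are not known exactly. Their poses are not given: they have to be found in the camera images.
- trough: White open rectangular trough, loose, 112 (its x) x 46 (its y) x 28 mm high, 3 mm walls, about 60 g; stands on the worktop at the start. Origin: centre of its underside, z up. Either end may lead. Grip it across its 46 mm width, from outside, at mid-length.
- rest: Fixed dark metal stand on the worktop, 126 x 74 mm base; carries the sloped deck, which is low at the end towards its own -x (roughly towards the robot) and high at +x. Origin: centre of its underside on the worktop, z up.
- deck (a point): Centre of the rest's deck surface, 42 mm above the worktop; the trough's origin belongs here. Axes: x along the deck, up the slope; y across; z square to it, 12 degrees off vertical, leaning to the low end. Pocket 122 (x) x 56 (y) mm; lips 8 mm high, 5 mm thick, along the low end and round the corners; the long sides are open over the middle 72 mm, where the deck is 66 mm wide.
- holder: Fixed grey pipette holder, base 150 x 84 x 8 mm; a slanted channel with a closed sleeve at its low end. The channel runs down towards the holder's own +x (roughly away from the robot), its axis 40 degrees off vertical in the holder's x-z plane. Origin: on the worktop, 10 mm towards -x from the base's centre, z up.
- holder_mouth (a point): Centre of the sleeve's upper opening, 65 mm above the worktop. The sleeve is a 20 mm square bore, 56 mm deep to the stop the nozzle rests on. The channel below the handle has 38 mm overall width and ends 27 mm short of point grip, so that the handle's top is free; the button end stands about 205 mm above the worktop.
- pipette: White micropipette, loose, 85 g, 240 mm long, in the holder at the start. x runs along it to the nozzle (there: down and away, 40 degrees off vertical); centre line at y 4.6, z 13.0 mm. Round 26 mm handle from x -86 to -5 mm, tapering to 7 mm at the nozzle end x 120; 18 mm push button ends at x -120. A finger hook stands out along y; in the holder z is level, across it. No tip fitted.
- grip (a point): On the pipette's centre line, on the handle 48 mm below the end of the push button and 192 mm from the nozzle end; axes as pipette. The handle can be gripped here across the pipette's z axis (26 mm) with the fingers pointing along its x axis, the button going between the fingers.
- nozzle (a point): The nozzle's end on the pipette's centre line; axes as pipette.
- timer: Bystander: white square timer 66 x 66 x 18 mm; origin under its centre.
- small_bottle: Bystander: small white bottle with screw cap, 36 mm across, 70 mm high; origin under its centre.
- calculator: Bystander: flat dark calculator 120 (x) x 72 x 13 mm; origin under its centre.

How it is judged:
On the way, in this order (a step that is already met when the one before it is completed fails the run):
1. the trough lies flat in the pocket of the sloped rest and is let go, while the pipette is still in its holder (x of trough in the frame of deck between -0.009 and 0.009 m and y of trough in the frame of deck between -0.009 and 0.009 m and z of trough in the frame of deck between -0.003 and 0.004 m and angle between the z axis of trough and the z axis of deck, either way round below 0.06 rad and angle between trough's own z axis and vertical below 0.5 rad and angle between the x axis of trough and the x axis of deck, either way round below 0.2 rad and contact force between trough and rest above 0.1 N and contact force between each of the arm, the fingers and trough below 0.05 N and distance between nozzle and holder_mouth below 0.075 m and contact force between pipette and holder above 0.05 N), for 0.2 s.
2. the pipette is drawn out of its holder and held clear in the gripper (contact force between the fingers and pipette above 2 N and contact force between pipette and holder below 0.05 N and contact force between pipette and trough below 0.05 N and contact force between pipette and rest below 0.05 N and distance between nozzle and holder_mouth above 0.03 m and height (world z) of nozzle above 0.075 m), for 0.1 s.
At the end, for the whole second after the job is handed in: Trough untouched in the pocket: within 9 mm of site deck along and across, -3 to 4 mm off the deck, square to it within 0.06 rad. Pipette held (over 2 N), still, touching no holder, rest or trough, nozzle down within 0.17 rad; in deck axes its end is within 50 mm in x, 20 in y, 32 to 120 in z (x of trough in the frame of deck between -0.009 and 0.009 m and y of trough in the frame of deck between -0.009 and 0.009 m and z of trough in the frame of deck between -0.003 and 0.004 m and angle between the z axis of trough and the z axis of deck, either way round below 0.06 rad and angle between trough's own z axis and vertical below 0.5 rad and angle between the x axis of trough and the x axis of deck, either way round below 0.2 rad and contact force between trough and rest above 0.1 N and contact force between each of the arm, the fingers, pipette and trough below 0.05 N and contact force between the fingers and pipette above 2 N and contact force between pipette and holder below 0.05 N and contact force between pipette and rest below 0.05 N and x of nozzle in the frame of deck between -0.05 and 0.05 m and y of nozzle in the frame of deck between -0.02 and 0.02 m and z of nozzle in the frame of deck between 0.032 and 0.12 m and angle between pipette's own x axis and vertical above 2.97 rad and linear speed of each of pipette, trough below 0.03 m/s); the arm keeps its last pose, push and grip.
It fails at once if the timer is pushed away (over 20 mm) (distance of timer from where it was at the start of the episode above 0.02 m).
It fails at once if the small bottle is pushed away (over 20 mm) (distance of small_bottle from where it was at the start of the episode above 0.02 m).
It fails at once if the calculator is pushed away (over 20 mm) (distance of calculator from where it was at the start of the episode above 0.02 m).
It also fails if it takes over 61 s, if anything falls off the work surface, if the arm or the gripper's body presses on something with over 40 N, if the wrist force passes 120 N, or if a joint passes its speed limit or range.

## Robot

A 7-joint arm with a two-finger parallel gripper is mounted at the origin on a cart in front of the work surface, level with it; the furniture and walls round the work are solid. World frame = base frame: x ahead of the robot, y to its left, z up, the work surface at z = 0. Lengths are in m, angles in rad, forces in N, time in s.
With the tool pointing down it reaches from about 0.4 to 0.9 m from the base axis. Payload 5.6 kg.
Tool frame: the origin (TCP) lies midway between the tips of the shut fingers; the grasp point (between the pads) lies 19 mm behind it; z points along the fingers, y is the line along which they close (so a half turn about z gives the same grasp; the last joint's range is limited). The gripper opens to 92 mm and grips with 3 to 60 N. Pads are 20 mm wide; open, the fingers measure 128 mm over their backs; the gripper's body (75 mm by 189 mm) begins 69 mm behind the grasp point.
Start: joints at [1.123, 0.468, -0.012, 1.603, 0.006, 1.071, -0.056], TCP at [0.256, -0.597, 0.215] pointing down, gripper open.
Joint ranges: [-2.53, 2.53], [-0.31, 2.02], [-1.57, 1.55], [0.28, 2.44], [-1.29, 4.43], [0.15, 1.84], [-2.92, 2.92]. Speed limits (rad/s): [2.57, 2.57, 3.14, 3.14, 3.14, 3.14, 3.14].

## Interface

Orientations are given as a 3x3 rotation matrix whose columns are the frame's x, y, z axes.
In Python, from station import env, effector, solver, viewer, workorder, search_frame, tip_of gives the robot as it stands. Calls block until the motion is done:
- env.reach(position, orientation): joint-space move of the TCP to a pose.
- env.movel(position, frame=None, rate=0.15): straight line of the TCP; frame=None keeps the orientation; rate is the mean speed in m/s.
- env.goto_joints(angles): joint-space move.
- effector.release() and effector.grasp(squeeze=None): open the fingers fully, or close them until they stop; squeeze is the grip in N (None keeps the last).
- env.pause(seconds).
- solver.inverse_kinematics(position, orientation): joint angles nearest the present ones, or None.
- env.sense(): the state.
- viewer.read_camera(name): name is "scene" or "top"; returns (picture, depth): 420x560x3 uint8, red, green, blue; 420x560 float32, m along the optical axis (not along the pixel's ray), 0 where there is no reading.
- viewer.camera_info(name): a dict with "intrinsics" (3x3 intrinsics, pixels), "dist_coeffs" ([k1, k2, p1, p2, k3] as OpenCV has them; the pictures are not rectified), "eye" and "rotation" of the camera in the world. Camera axes: x right, y up, looking along -z (the intrinsics and any distortion apply to the point x, -y, -z); pixel columns grow to the right and rows downward; lengths in m; the calibration is good to about 2 mm. A picture is of the moment at which its call begins. camera_info takes no time and is no camera call.
A pose or a line that the arm cannot do raises env.PlanningError and nothing moves.
- workorder.finish_job(): hands the job in; it is judged then, once.
Trained networks look in the newest picture that a camera, given by its name, has taken for a name from the list of things; names that differ only in an ending like _2 or _b are one class to them, and where a whole thing is asked for, a point or a joint stands for the part that bears it (a point fixed in the world has none). Each returns a list of dicts, best first, with "score" (0 to 1); they miss things now and then, are a little off and sometimes report something else, mostly with a low value. They report only what shows in the picture. A call takes as long as a camera call.
- search_frame(camera, name): "at" ([x, y, z] in m, in world coordinates, good to about 4 mm: the middle of the surface that is visible of it).
- tip_of(camera, name): "at" ([x, y, z] in m, in world coordinates, good to about 4 mm: a listed point, or the origin of a listed thing).
The state is a dict: "t": time; "joint_positions": joint angles; "joint_velocities": joint speeds; "tau": joint torques, N m; "ee_pos": TCP position; "tcp_rot": TCP orientation; "wrist_force": force on the tool from outside, world axes, zero at the start; "moment": the same for the moment, N m; "gripper_width": finger opening in m; "grasp_force": force on a finger pad.
Only numpy, scipy, OpenCV 4.12 (cv2) and the standard library are available. Lean on these libraries where they do the work, as an engineer would, in place of code of your own. Each camera call takes 0.05 s, during which the arm holds its last target. There are 200 camera calls.

## Working session

There is one attempt and no reset: what is moved stays moved. The work goes in short steps, each a Python script; the robot and the scene stay as the last script left them, time stands still between calls to the robot, and variables do not carry over. Pictures are saved under pics/ and viewed, at most 10 in all, crops included, and the job is handed in when it is done.

```bash
ls; mkdir -p pics
python3 - <<'E'
from station import env, effector, solver, viewer, workorder, search_frame, tip_of
import cv2, numpy as np
for c in ["scene","top"]:
    p,d=viewer.read_camera(c); cv2.imwrite(f"pics/{c}0.png",p[:,:,::-1]); np.savez(f"{c}0.npz",p=p,d=d)
    i=viewer.camera_info(c); print(c,{k:np.round(v,4).tolist() for k,v in i.items()})
    for n in ["trough","rest","deck","holder","holder_mouth","pipette","grip","nozzle","timer","small_bottle","calculator"]:
        for f in (tip_of,search_frame):
            try: print(n,f.__name__,[(np.round(r["at"],3).tolist(),round(r["score"],2)) for r in f(c,n)[:3]])
            except Exception as e: print(n,f.__name__,e)
s=env.sense(); print(s["t"],s["ee_pos"],s["gripper_width"])
E
```

```text
pics
scene {'intrinsics': [[475.5206, 0.0, 275.0066], [0.0, 475.5206, 212.8191], [0.0, 0.0, 1.0]], 'dist_coeffs': [-0.0435, 0.0, 0.0, 0.0, 0.0], 'eye': [-0.0218, 0.8109, 0.6383], 'rotation': [[-0.8282, 0.2532, -0.5], [-0.5603, -0.352, 0.7497], [0.0138, 0.9011, 0.4334]]}
trough call [([0.536, -0.248, 0.002], 0.74), ([0.581, 0.255, 0.0], 0.7), ([0.608, 0.251, 0.062], 0.38)]
trough call [([0.53, -0.243, 0.022], 0.95), ([0.709, 0.14, 0.046], 0.57)]
rest call [([0.549, 0.018, 0.001], 0.59)]
rest call [([0.546, 0.031, 0.034], 0.91), ([0.559, 0.266, 0.007], 0.34)]
deck call [([0.544, 0.015, 0.042], 0.7)]
deck call [([0.543, 0.029, 0.04], 0.55), ([0.515, 0.256, 0.169], 0.18)]
holder call [([0.58, 0.252, 0.002], 0.69)]
holder call [([0.559, 0.27, 0.011], 0.71)]
holder_mouth call [([0.607, 0.251, 0.063], 0.88)]
holder_mouth call [([0.557, 0.267, 0.008], 0.71), ([0.515, 0.258, 0.167], 0.46)]
pipette call [([0.562, 0.261, 0.112], 0.98), ([0.535, -0.247, 0.002], 0.39)]
pipette call [([0.516, 0.256, 0.17], 0.97)]
grip call [([0.522, 0.248, 0.171], 0.75)]
grip call [([0.521, 0.256, 0.169], 0.76)]
n
[... 1081 characters left out ...]
0.585, 0.233, 0.009], 0.67)]
pipette call [([0.561, 0.262, 0.111], 0.58)]
pipette call [([0.538, 0.245, 0.164], 0.72)]
grip call [([0.581, 0.249, -0.001], 0.75), ([0.518, 0.246, 0.171], 0.68)]
grip call [([0.539, 0.244, 0.162], 0.53)]
nozzle call []
nozzle call [([0.533, 0.246, 0.163], 0.6)]
timer call [([0.608, -0.456, -0.002], 0.95), ([0.55, 0.016, 0.041], 0.32)]
timer call [([0.606, -0.454, 0.017], 0.89)]
small_bottle call [([0.715, 0.13, 0.001], 0.55)]
small_bottle call [([0.708, 0.127, 0.047], 0.55)]
calculator call [([0.402, -0.13, -0.002], 0.57)]
calculator call [([0.402, -0.127, 0.01], 0.95), ([0.544, 0.015, 0.038], 0.26)]
2.3 [ 0.25594821 -0.59749366  0.2145604 ] 0.09202746901839429
```

View pics/top0.png

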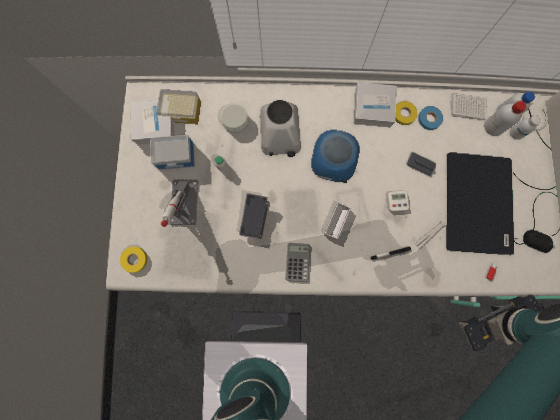

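View pics/scene0.png

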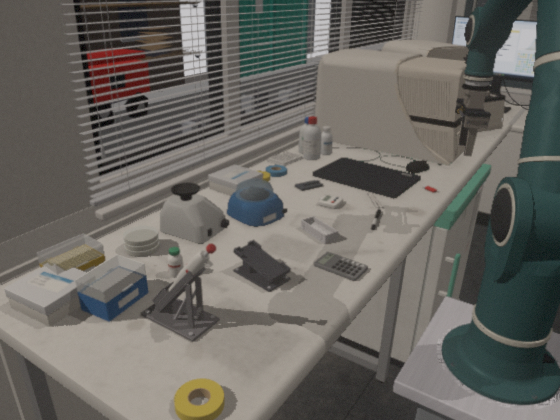

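The top view shows the trough at about (338,221) slanted, the rest at (254,215), the holder with the pipette at (180,200), and the calculator at (298,262). The scene view agrees: trough (320,230), rest (262,263), holder (183,300) with the button end at (211,248). Next I'll get the yaws from the depth clouds.

```bash
cat > h.py <<'E'
import numpy as np, cv2
from station import *
def cloud(c,p,d):
    i=viewer.camera_info(c); K=np.array(i["intrinsics"]); 
    v,u=np.nonzero(d>0); 
    n=cv2.undistortPoints(np.c_[u,v].astype(np.float64)[:,None],K,np.array(i["dist_coeffs"]))[:,0]
    z=d[v,u][:,None]; q=np.c_[n[:,:1]*z,-n[:,1:]*z,-z]
    return q@np.array(i["rotation"]).T+np.array(i["eye"]), p[v,u].astype(int)
def near(P,c,r,z0,z1): return (np.hypot(P[:,0]-c[0],P[:,1]-c[1])<r)&(P[:,2]>z0)&(P[:,2]<z1)
def rect(Q):
    (c,s,a)=cv2.minAreaRect(Q[:,:2].astype(np.float32)*1000); 
    if s[0]<s[1]: a-=90; s=s[::-1]
    return np.round(c,1),np.round(s,1),round((a+90)%180-90,1)
E
python3 - <<'E'
from h import *
for c in ["top","scene"]:
    f=np.load(c+"0.npz"); P,C=cloud(c,f["p"],f["d"])
    tb=near(P,(.45,-.25),.1,-.02,.004)|near(P,(.45,.1),.05,-.02,.004); print(c,"table z",np.median(P[tb,2]),P[tb,2].std())
    for n,ce,r,z0,z1 in [("trough",(.537,-.249),.085,.015,.05),("trough+",(.537,-.249),.085,.008,.05),("rest",(.544,.016),.095,.02,.09),("rest+",(.544,.016),.095,.01,.09),("holder",(.59,.249),.1,.004,.02),("pip",(.53,.249),.09,.12,.25),("calc",(.402,-.128),.08,.006,.03)]:
        m=near(P,ce,r,z0,z1); Q=P[m]; print(n,m.sum(),*rect(Q),"zq",np.round(np.quantile(Q[:,2],[.02,.5,.9,.98]),4))
    m=near(P,(.544,.016),.028,.02,.07); Q=P[m]; 
    A=np.c_[Q[:,:2]-[.544,.016],np.ones(len(Q))]; print("deck plane",np.linalg.lstsq(A,Q[:,2],rcond=None)[0])
    Q=P[near(P,(.53,.249),.09,.13,.25)]; mu=Q.mean(0); w=np.linalg.svd(Q-mu)[2][0]; print("pip axis",mu,w)
E
```

```text
top table z -0.0007002376220683892 0.0022640828558745454
trough 143 [ 537.8 -251.1] [112.3  47.7] -22.0 zq [0.0151 0.0257 0.0294 0.0307]
trough+ 375 [ 538.  -250.6] [112.8  47.7] -22.6 zq [0.0083 0.0128 0.0275 0.03  ]
rest 890 [545.1  18.2] [131.3  66.6] -9.8 zq [0.0279 0.0416 0.0539 0.0619]
rest+ 891 [544.7  17.1] [131.1  68.8] -9.3 zq [0.0279 0.0416 0.0539 0.0619]
holder 636 [591.1 250.9] [185.3 168.9] -6.2 zq [0.0042 0.0076 0.0106 0.014 ]
pip 302 [530.7 249.3] [91.4 40.7] 0.7 zq [0.1231 0.1644 0.2024 0.208 ]
calc 831 [ 405.  -116.9] [121.2  94.4] -5.0 zq [0.0065 0.0105 0.0136 0.0158]
deck plane [ 0.22038253 -0.02314991  0.04113265]
pip axis [0.52607689 0.24486516 0.16813578] [-0.68641204  0.06099405  0.72465043]
scene table z 0.0010700058006108404 0.00123158161636042
trough 355 [ 537.9 -250.5] [116.7  51.7] -23.4 zq [0.0153 0.0231 0.0292 0.0304]
trough+ 526 [ 537.4 -250.2] [119.9  51.8] -23.3 zq [0.0086 0.0189 0.0284 0.0302]
rest 1142 [543.9  16.9] [134.6  70. ] -9.8 zq [0.0265 0.0422 0.0555 0.0631]
rest+ 1205 [543.9  16.9] [134.6  70. ] -9.8 zq [0.0127 0.0416 0.0553 0.063 ]
holder 1473 [589.9 250.6] [151.6  86.7] 0.6 zq [0.0047 0.008  0.0103 0.0175]
pip 665 [530.1 250. ] [91.2 37.4] 15.9 zq [0.1223 0.1629 0.2016 0.2089]
calc 819 [ 404.6 -124.2] [121.5  74.6] -1.5 zq [0.0067 0.0122 0.0144 0.0157]
deck plane [ 0.20283841 -0.04142261  0.04282007]
pip axis [0.51867294 0.25573367 0.16632608] [ 0.61505246  0.1230394  -0.77882718]
```

```bash
cat >> h.py <<'E'
def Rz(a): c,s=np.cos(a),np.sin(a); return np.array([[c,-s,0],[s,c,0],[0,0,1.]])
def Ry(a): c,s=np.cos(a),np.sin(a); return np.array([[c,0,s],[0,1,0],[-s,0,c]])
def tool(yaw,tilt,flip):  # z down, tilted 'tilt' towards +x(yaw); y along +-lateral
    z=np.array([np.sin(tilt),0,-np.cos(tilt)]); y=np.array([0,flip,0.]); 
    return Rz(yaw)@np.c_[np.cross(y,z),y,z]
D=np.deg2rad
TR=np.array([.538,-.2505,0]); TY=D(-22.8)
DK=np.array([.5442,.017,.042]); RY=D(-9.8)
DZ=Rz(RY)@[-np.sin(D(12)),0,np.cos(D(12))]
H=.006
E
python3 - <<'E'
from h import *
s=env.sense(); print(np.round(s["tcp_rot"],2).tolist())
for fl in (1,-1):
    for n,p,R in [("tr",TR+[0,0,.15],tool(TY,0,fl)),("tr0",TR+[0,0,H],tool(TY,0,fl)),("dk+",DK+.1*DZ,tool(RY,D(12),fl)),("dk",DK+H*DZ,tool(RY,D(12),fl)),
      ("pip",np.array([.5216,.248,.169])+.019*tool(0,D(40),fl)[:,2],tool(0,D(40),fl)),("pip-",np.array([.5216,.248,.169])-.12*tool(0,D(40),fl)[:,2],tool(0,D(40),fl)),("fin",DK+[0,0,.08+.173],tool(0,0,fl)),("mid",np.array([.5,.2,.33]),tool(0,D(20),fl))]:
        q=solver.inverse_kinematics(p,R); print(fl,n,None if q is None else np.round(q,2))
E
```

```text
[[0.92, 0.39, -0.0], [0.39, -0.92, -0.0], [-0.0, 0.0, -1.0]]
1 tr [ 0.82  0.52 -0.58  1.77  0.35  0.95  1.27]
1 tr0 [ 0.75  0.72 -0.5   1.84  0.51  0.71  1.14]
1 dk+ [ 0.53  0.38 -0.79  2.09  0.58  0.65  0.76]
1 dk [ 0.4   0.56 -0.64  2.1   0.85  0.52  0.52]
1 pip [-0.34  0.33 -0.45  2.26  1.58  0.59 -0.56]
1 pip- [-0.01  0.02 -0.89  2.28  1.04  0.64 -0.12]
1 fin [ 0.61  0.34 -0.87  1.73  0.28  1.2   1.24]
1 mid [ 0.34  0.07 -0.92  1.93  0.31  0.89  0.85]
-1 tr [ 0.39  0.45 -0.02  1.8   0.01  0.89 -1.6 ]
-1 tr0 [ 0.36  0.65  0.02  1.87 -0.02  0.62 -1.57]
-1 dk+ [ 0.29  0.31 -0.5   2.11  0.39  0.6  -2.22]
-1 dk [ 0.    0.46 -0.16  2.13  0.37  0.38 -2.21]
-1 pip [-1.31  0.34  0.67  2.31  1.5   0.24  2.55]
-1 pip- None
-1 fin [ 0.31  0.26 -0.48  1.74  0.13  1.17 -1.78]
-1 mid [-0.54  0.   -0.01  1.98  0.24  0.88 -2.25]
```

Run:
```python
from h import *
def st(n): s=env.sense(); print(n,round(s["t"],2),np.round(s["ee_pos"],4),round(s["gripper_width"],4),np.round(s["wrist_force"],1),np.round(s["grasp_force"],1))
R=tool(TY,0,1)
env.reach(TR+[0,0,.12],R); st("above")
env.movel(TR+[0,0,H]); st("down")
effector.grasp(squeeze=15); st("grasp")
env.movel(TR+[0,0,.12]); st("lift")
env.reach(DK+.09*DZ,tool(RY,D(12),1)); st("over deck")
for c in ["top","scene"]:
    p,d=viewer.read_camera(c); cv2.imwrite(f"pics/{c}1.png",p[:,:,::-1]); np.savez(f"{c}1.npz",p=p,d=d)
    print(c,[(np.round(r["at"],3).tolist(),round(r["score"],2)) for r in tip_of(c,"trough")[:2]],[(np.round(r["at"],3).tolist(),round(r["score"],2)) for r in tip_of(c,"deck")[:2]])
a=cv2.imread("pics/top1.png")[150:290,150:370];b=cv2.imread("pics/scene1.png")[150:330,180:400]
cv2.imwrite("pics/c1.png",np.vstack([cv2.resize(a,(440,280)),cv2.resize(b,(440,320))]))
```

```text
above 3.98 [ 0.5376 -0.252   0.12  ] 0.092 [-0.9 -0.5 -0.2] 0.0
down 4.88 [ 0.5387 -0.2507  0.0068] 0.0921 [0.2 0.4 0.4] 0.0
grasp 5.64 [ 0.538  -0.2505  0.006 ] 0.0459 [-0.2 -0.3  0.9] 15.0
lift 6.55 [ 0.5373 -0.2504  0.1191] 0.0456 [-0.2  0.5 -1. ] 15.0
over deck 7.61 [0.5263 0.0187 0.1299] 0.0457 [-0.2 -0.5 -0.5] 15.0
top [([0.524, 0.019, 0.122], 0.43)] [([0.548, 0.016, 0.038], 0.48)]
scene [([0.523, 0.021, 0.126], 0.82), ([0.717, 0.127, 0.001], 0.51)] [([0.548, 0.019, 0.039], 0.88), ([0.606, 0.253, 0.061], 0.48)]
```

View pics/c1.png

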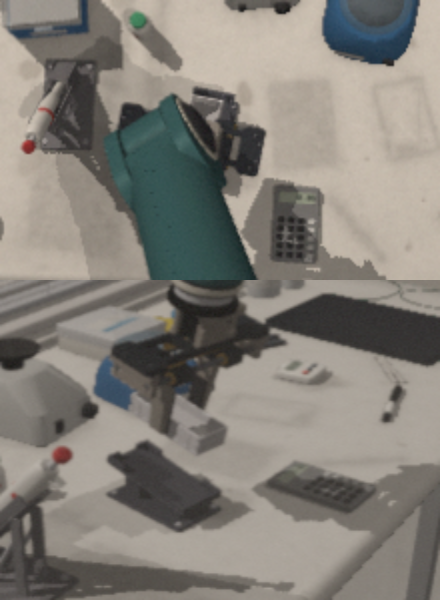

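The pictures show the trough held level with the deck and centred above the rest (lower panel: trough at (180,420), rest at (165,485)). Lowering it now.

```bash
sed -i 's/^DK=.*/DK=np.array([.5455,.0172,.042])/' h.py
python3 - <<'E'
from h import *
def st(n): s=env.sense(); print(n,round(s["t"],2),np.round(s["ee_pos"],4),round(s["gripper_width"],4),np.round(s["wrist_force"],1),np.round(s["grasp_force"],1)); return s
R=tool(RY,D(12),1)
env.movel(DK+.03*DZ,R); env.movel(DK+(H+.004)*DZ,R,rate=.05); env.pause(.2); f0=np.array(st("pre")["wrist_force"])
for k in np.arange(.003,-.0051,-.001):
    env.movel(DK+(H+k)*DZ,R,rate=.02); env.pause(.1); f=(np.array(env.sense()["wrist_force"])-f0)@DZ; print(round(k,3),round(f,2))
    if f>2.5: break
effector.release(); env.pause(.2); st("rel")
env.movel(DK+.12*DZ,R,rate=.1); st("up")
env.reach(np.array([.42,.2,.32]),tool(0,D(40),1)); st("aside")
np.set_printoptions(suppress=True,precision=4)
for c in ["top","scene"]:
    p,d=viewer.read_camera(c); cv2.imwrite(f"pics/{c}2.png",p[:,:,::-1]); np.savez(f"{c}2.npz",p=p,d=d)
    P,C=cloud(c,p,d)
    m=near(P,DK,.09,.03,.12)&(C.min(1)>125); Q=P[m]; print(c,m.sum(),*rect(Q))
    L=(Q-DK)@(Rz(RY)@Ry(D(-12))); print("deck frame quantiles",np.quantile(L,[.01,.5,.99],axis=0))
    for n in ("trough","deck","grip","holder_mouth","pipette"): print(n,[(np.round(r["at"],3).tolist(),round(r["score"],2)) for r in tip_of(c,n)[:2]])
a=cv2.imread("pics/top2.png")[150:290,150:370];b=cv2.imread("pics/scene2.png")[200:360,120:340]
cv2.imwrite("pics/c2.png",np.vstack([cv2.resize(a,(440,280)),cv2.resize(b,(440,320))]))
E
```

```text
Traceback (most recent call last):
  File "h.py", line 22, in <module>
    DZ=Rz(RY)@[-np.sin(D(12)),0,np.cos(D(12))]
          ^^
NameError: name 'RY' is not defined. Did you mean: 'Ry'?
```

```bash
sed -i 's/^DK=.*/DK=np.array([.5455,.0172,.042]); RY=D(-9.8)/' h.py
cat >> h.py <<'E'
def st(n): s=env.sense(); print(n,round(s["t"],2),np.round(s["ee_pos"],4),round(s["gripper_width"],4),np.round(s["wrist_force"],1),np.round(s["grasp_force"],1)); return s
np.set_printoptions(suppress=True,precision=4)
E
python3 - <<'E'
from h import *
R=tool(RY,D(12),1)
env.movel(DK+.03*DZ,R); env.movel(DK+(H+.004)*DZ,R,rate=.05); env.pause(.2); f0=np.array(st("pre")["wrist_force"])
for k in np.arange(.003,-.0051,-.001):
    env.movel(DK+(H+k)*DZ,R,rate=.02); env.pause(.1); f=(np.array(env.sense()["wrist_force"])-f0)@DZ; print(round(k,3),round(f,2))
    if f>2.5: break
effector.release(); env.pause(.2); st("rel")
env.movel(DK+.12*DZ,R,rate=.1); st("up")
env.reach(np.array([.42,.2,.32]),tool(0,D(40),1)); st("aside")
for c in ["top","scene"]:
    p,d=viewer.read_camera(c); cv2.imwrite(f"pics/{c}2.png",p[:,:,::-1]); np.savez(f"{c}2.npz",p=p,d=d)
    P,C=cloud(c,p,d)
    m=near(P,DK,.09,.03,.12)&(C.min(1)>125); Q=P[m]; print(c,m.sum(),*rect(Q))
    L=(Q-DK)@(Rz(RY)@Ry(D(-12))); print("deck frame quantiles",np.quantile(L,[.01,.5,.99],axis=0))
    for n in ("trough","deck","grip","holder_mouth","pipette"): print(n,[(np.round(r["at"],3).tolist(),round(r["score"],2)) for r in tip_of(c,n)[:2]])
a=cv2.imread("pics/top2.png")[150:290,150:370];b=cv2.imread("pics/scene2.png")[200:360,120:340]
cv2.imwrite("pics/c2.png",np.vstack([cv2.resize(a,(440,280)),cv2.resize(b,(440,320))]))
E
```

```text
pre 9.21 [0.5436 0.0177 0.052 ] 0.0459 [ 0.4  0.2 -0.1] 15.0
0.003 -0.73
0.002 0.4
0.001 -0.28
0.0 3.14
rel 11.62 [0.5443 0.0174 0.0479] 0.0919 [-0.1 -0.3 -0.2] 0.0
up 12.91 [0.5206 0.0214 0.1588] 0.0919 [-0.3 -1.   0.2] 0.0
aside 13.93 [0.4205 0.1993 0.3196] 0.092 [ 0.5  0.5 -0.3] 0.0
top 196 [540.1  18.5] [108.4  45.2] -9.5
deck frame quantiles [[-0.0544 -0.022   0.003 ]
 [-0.0066 -0.0106  0.0112]
 [ 0.0553  0.0224  0.0314]]
trough [([0.546, 0.019, 0.041], 0.94), ([0.521, 0.248, 0.165], 0.45)]
deck [([0.545, 0.016, 0.042], 0.77), ([0.524, 0.249, 0.168], 0.42)]
grip [([0.521, 0.247, 0.17], 0.86)]
holder_mouth [([0.609, 0.249, 0.067], 0.91)]
pipette [([0.562, 0.265, 0.113], 0.6), ([0.544, 0.018, 0.042], 0.57)]
scene 703 [544.3  16.9] [121.5  51.1] -11.0
deck frame quantiles [[-0.0541 -0.0243  0.0047]
 [-0.0031 -0.0079  0.0164]
 [ 0.0539  0.0238  0.031 ]]
trough [([0.543, 0.018, 0.045], 0.63)]
deck [([0.547, 0.02, 0.042], 0.75)]
grip [([0.523, 0.247, 0.169], 0.59)]
holder_mouth [([0.607, 0.251, 0.063], 0.76)]
pipette [([0.561, 0.261, 0.113], 0.85), ([0.581, 0.255, 0.002], 0.73)]
```

View pics/c2.png

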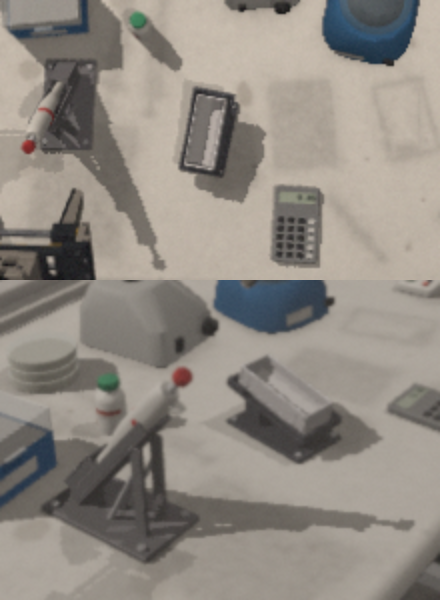

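The crop shows the trough flat in the pocket with the dark lips visible all round it (top (208,128), scene (290,395)); the pipette is still in its holder at (145,430). Next I fit the handle's axis, grip and draw it out.

Run:
```python
from h import *
from scipy.optimize import least_squares
Q=[]
for c in ("top","scene"):
    f=np.load(c+"2.npz"); P,C=cloud(c,f["p"],f["d"]); g=np.array([.522,.248,.169]); a=np.array([np.sin(D(40)),0,-np.cos(D(40))])
    t=(P-g)@a; r=np.linalg.norm(P-g-t[:,None]*a,axis=1)
    m=(abs(t-.012)<.03)&(r<.03)&(C.min(1)>110); Q.append(P[m]); print(c,m.sum(),np.median(P[m],0))
    red=(C[:,0]>C[:,1]+60)&(r<.04); print("red",red.sum(),np.median(P[red],0))
def res(x,q):
    ax=Rz(x[2])@[np.sin(D(40)),0,-np.cos(D(40))]; o=g+Rz(x[2])@[np.cos(D(40))*x[0],x[1],np.sin(D(40))*x[0]]
    w=q-o; return np.linalg.norm(w-np.outer(w@ax,ax),axis=1)-.013
for q in (Q[0],Q[1],np.vstack(Q)):
    s=least_squares(res,[0,0,0],args=(q,),loss="soft_l1",f_scale=.002); print("perp-up, y, yaw",s.x[:2],np.rad2deg(s.x[2]),np.sqrt(np.median(s.fun**2)))
R=tool(D(1),D(40),1)
for d in (-.12,-.06,0.019,-.02,-.1): print(d,solver.inverse_kinematics(g+d*R[:,2],R))
```

```text
top 93 [0.5309 0.2483 0.1733]
red 37 [0.4949 0.2466 0.2056]
scene 197 [0.5256 0.2596 0.1664]
red 33 [0.4921 0.253  0.206 ]
perp-up, y, yaw [-0.0019  0.0019] 1.4243217010177118 0.0012087160039986333
perp-up, y, yaw [-0.0029  0.0011] 2.89600765520454 0.0012990973479653656
perp-up, y, yaw [-0.0024  0.0011] 2.6298654122406795 0.0012575050724610544
-0.12 [ 0.4617  0.0768 -1.3474  2.2757  1.1102  0.6558 -0.1327]
-0.06 [ 0.0869  0.2305 -0.974   2.2768  1.3653  0.6884 -0.3441]
0.019 [-0.1117  0.3882 -0.7059  2.2471  1.622   0.6677 -0.5338]
-0.02 [-0.1129  0.2862 -0.7293  2.27    1.484   0.6448 -0.445 ]
-0.1 [ 0.4324  0.2314 -1.3763  2.275   1.2852  0.7746 -0.2621]
```

```bash
cat >> h.py <<'E'
G=np.array([.520,.249,.1675]); PR=tool(D(1.5),D(40),1); A=PR[:,2]
E
python3 - <<'E'
from h import *
env.reach(G-.09*A,PR); st("pre")
env.movel(G-.0*A,PR,rate=.1); st("half")
env.movel(G+.019*A,PR,rate=.06); env.pause(.1); st("at")
effector.grasp(squeeze=25); env.pause(.2); st("grasp")
p,d=viewer.read_camera("scene"); cv2.imwrite("pics/c3.png",cv2.resize(p[180:360,80:320,::-1],(720,540)))
E
```

```text
pre 15.36 [0.4621 0.247  0.2362] 0.0922 [ 0.2  0.4 -0.9] 0.0
half 16.41 [0.5199 0.2492 0.1681] 0.0918 [-0.1  0.9 -0. ] 0.0
at 16.98 [0.532  0.2495 0.153 ] 0.092 [-0.2 -0.3  0.4] 0.0
grasp 18.2 [0.5322 0.2493 0.1529] 0.0244 [-0.1  0.3 -0.5] 25.0
```

View pics/c3.png

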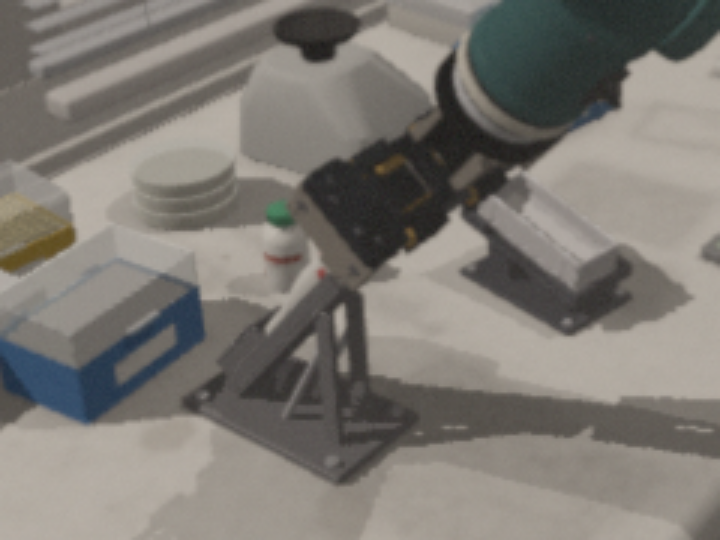

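The gripper straddles the handle (near (335,235)) with the fingers closed at 24 mm, consistent with the 26 mm handle. The trough is untouched at (560,230). Drawing it out now.

Run:
```python
from h import *
for k in (.01,.03,.05,.07,.1):
    env.movel(G+(.019-k)*A,PR,rate=.06); s=st(k)
    if np.linalg.norm(s["wrist_force"])>20: break
else:
    env.pause(.3); st("drawn")
    p,d=viewer.read_camera("scene"); cv2.imwrite("pics/c4.png",cv2.resize(p[150:360,80:360,::-1],(720,540))); np.savez("s4.npz",p=p,d=d)
    for f in (tip_of,): print([(np.round(r["at"],3).tolist(),round(r["score"],2)) for r in tip_of("scene","nozzle")[:2]], "expected",G+(.192-.1)*A)
```

```text
0.01 18.57 [0.5255 0.2493 0.161 ] 0.0242 [-0.7  0.1  0.1] 25.0
0.03 19.05 [0.5129 0.2487 0.1761] 0.0244 [ 0.2  0.1 -1.8] 25.0
0.05 19.53 [0.5002 0.2483 0.1914] 0.0241 [ 0.   0.6 -1.1] 25.0
0.07 20.02 [0.4875 0.2479 0.2066] 0.0239 [-0.2  0.9 -1.6] 25.0
0.1 20.67 [0.4682 0.2473 0.2294] 0.0241 [-0.9 -0.2 -0.3] 25.0
drawn 20.97 [0.4679 0.2477 0.2293] 0.0244 [ 0.7  0.3 -0.8] 25.0
[([0.58, 0.252, 0.094], 0.94)] expected [0.5791 0.2505 0.097 ]
```

View pics/c4.png

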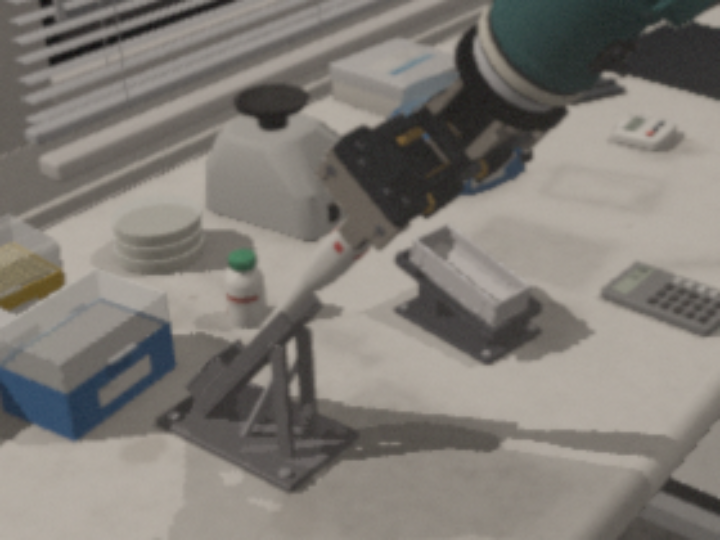

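The pipette is drawn 100 mm, with the nozzle seen at (0.580,0.252,0.094) where I expected it (0.579,0.2505,0.097), so it hasn't slipped. Next: lift straight up, turn it upright, and move over the trough.

Run:
```python
from h import *
V=tool(D(0),0,1); N=DK+.068*DZ; F=N+[0,0,.173]
env.movel(G-.081*A+[0,0,.16],PR,rate=.12); st("lift")
env.reach(np.array([.48,.15,.42]),V); st("upright")
env.reach(F+[0,0,.08],V); st("over")
env.movel(F,V,rate=.08); env.pause(.5); st("final")
for c in ("top","scene"):
    p,d=viewer.read_camera(c); np.savez(c+"5.npz",p=p,d=d)
    if c=="scene": cv2.imwrite("pics/c5.png",cv2.resize(p[100:340,120:400,::-1],(700,600)))
    for n in ("nozzle","trough","grip"): print(c,n,[(np.round(r["at"],3).tolist(),round(r["score"],2)) for r in tip_of(c,n)[:2]])
print("want",N,F)
```

```text
Traceback (most recent call last):
station.PlanningError: the arm cannot follow that straight line within its joint ranges
```

Run:
```python
from h import *
V=tool(D(0),0,1); N=DK+.068*DZ; F=N+[0,0,.173]; s0=G-.081*A
for h in (.12,.1,.08,.06):
    try: env.movel(s0+[0,0,h],PR,rate=.12); st(("lift",h)); break
    except env.PlanningError: print("no",h)
else: raise SystemExit
for dst in ([.5,.2,.40],[.5,.15,.40],[.52,.22,.37]):
    try: env.movel(np.array(dst),V,rate=.1); st("upright"); break
    except env.PlanningError: print("no",dst)
else: raise SystemExit
env.reach(F+[0,0,.07],V); st("over")
env.movel(F,V,rate=.08); env.pause(.5); st("final")
for c in ("top","scene"):
    p,d=viewer.read_camera(c); np.savez(c+"5.npz",p=p,d=d)
    if c=="scene": cv2.imwrite("pics/c5.png",cv2.resize(p[100:340,120:400,::-1],(700,600)))
    for n in ("nozzle","trough","grip"): print(c,n,[(np.round(r["at"],3).tolist(),round(r["score"],2)) for r in tip_of(c,n)[:2]])
print("want",N,F)
```

```text
('lift', 0.12) 22.88 [0.4678 0.2475 0.3491] 0.0239 [-0.1  0.2 -0.5] 25.0
upright 23.85 [0.4992 0.2006 0.3995] 0.0242 [-1.4  0.1 -1.3] 25.0
over 24.63 [0.5312 0.0217 0.3524] 0.0243 [ 0.3 -0.2 -0.8] 25.0
final 26.16 [0.5316 0.0196 0.2816] 0.0243 [ 0.  -0.1 -1.3] 25.0
top nozzle [([0.606, 0.249, 0.068], 0.27)]
top trough []
top grip []
scene nozzle [([0.534, 0.023, 0.103], 0.93)]
scene trough [([0.54, 0.018, 0.042], 0.97)]
scene grip []
want [0.5316 0.0196 0.1085] [0.5316 0.0196 0.2815]
```

View pics/c5.png

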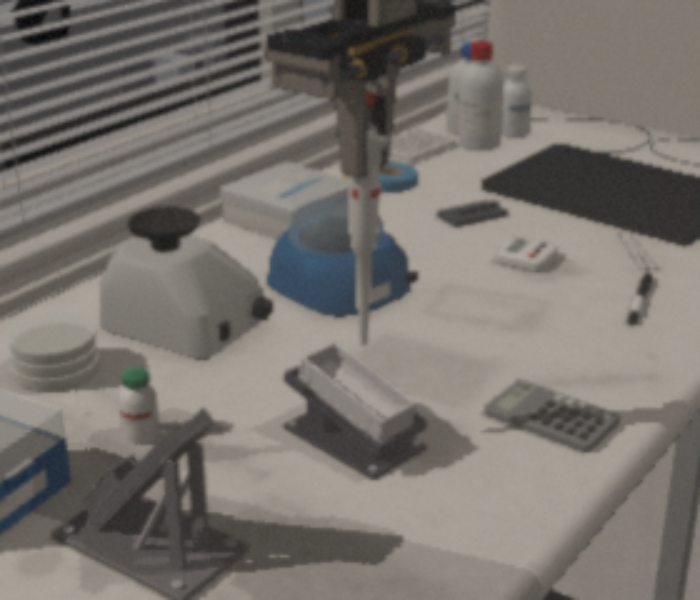

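The pipette hangs upright with its nozzle at (363,342), above the middle of the seated trough (355,390) and clear of it. The bottle and calculator in this view, and the timer, haven't visibly moved. Handing in.

```bash
python3 -c "
from station import *
print(workorder.finish_job())"
```

```text
the job is handed in; nothing more can be done
None
```

The job is handed in with no verdict returned: the trough is seated flat in the pocket, and the pipette is held upright with its nozzle about 4 cm above the rim over the trough's middle, at about 26 s of the 61 s, with the timer, bottle and calculator not visibly moved.

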